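Set the bag sealer's time wheel to six

ROBOT

A 7-joint arm with a two-finger parallel gripper is mounted at the origin on the work surface. World frame = base frame: x ahead of the robot, y to its left, z up, the work surface at z = 0. Lengths are in m, angles in rad, forces in N, time in s.
With the tool pointing down it reaches from about 0.425 to 0.925 m from the base axis. Payload 6.8 kg.
Tool frame: the origin (TCP) lies between the finger pads; the fingertips stand r.tcp_to_tips ahead of it and the grasp point (between the pads) lies 3 mm ahead of it (r.tcp_to_tips is the distance from the TCP to the fingertips, in m); z points along the fingers, y is the line along which they close (so a half turn about z gives the same grasp; the last joint's range is limited). The gripper opens to 85 mm and grips with 20 to 120 N. Pads are 22 mm wide; open, the fingers measure 114 mm over their backs; the gripper's body (76 mm by 85 mm) begins 54 mm behind the grasp point. The pads swing forward as they close: fully open they stand 13 mm farther back than shut.
Start: joints at [1.078, 0.477, 0.022, 1.555, -0.011, 1.109, -0.083], TCP at [0.253, -0.626, 0.223] pointing down, gripper open.
Joint ranges: [-2.96, 2.96], [-0.34, 2.1], [-1.41, 1.46], [0.24, 2.44], [-1.37, 4.51], [0.17, 1.92], [-2.96, 2.96]. Speed limits (rad/s): [2.39, 2.39, 3.14, 3.14, 3.14, 3.14, 3.14].

INTERFACE

Orientations are given as a rotation vector (axis times angle).
In Python, from bench import r gives the robot as it stands. The module is installed in compiled form; this text tells all that it offers.
- The arm moves only by the tool step_arm, never from a script. Its argument "moves" is a list of rows, each an object of numbers: "rx", "ry", "rz": the turn, a rotation vector about the tool's x, y, z in degrees; "dx", "dy", "dz": the shift along the tool's x, y, z in mm; "gripper": the opening, from -1 (shut) to 1 (fully open). In form: [{"rx": .., "ry": .., "rz": .., "dx": .., "dy": .., "dz": .., "gripper": ..}, ...]. A call has 1 to 20 rows; each row shifts and turns the commanded pose from where the row before left it, along the tool's axes as they then stand; what a row does not reach is not made up. A row lasts 1/8 s, in which the tool goes at most 62.5 mm and 10.7 degrees, less where a joint would pass 70% of its speed; a pose out of reach is approached as far as the arm can. A call is refused whole if a number of a shift passes 62.5 or a number of a turn 10.7, either way. A call with a gripper value outside its range is refused whole. The fingers move at their own pace and stop on an object; "grip_force" is the grip in N (left out, the last holds). Time passes only in rows, so rows that do not move let the fingers close. It gives the time, the measured TCP pose, the force, the opening and the grip force at its end, in the units of the state.
- r.get_obs(): the state, without advancing time (a new reading comes with each control period).
- r.grab_frame(name): name is "scene" or "top" or "wrist"; returns the picture (400x640x3 uint8, blue, green, red); there is no depth.
- r.camera_info(name): a dict with "mtx" (3x3 intrinsics, pixels), "rvec" (rotation vector, rad) and "tvec" (3), from world to camera coordinates, as OpenCV has them. Camera axes: x right, y down, z forward; pixel columns grow to the right and rows downward; lengths in m; the calibration is good to about 2 mm. A picture is of the moment at which its call begins: read the wrist's pose just before it. camera_info takes no time and is no camera call; for the wrist camera it gives the pose at the moment of the call.
- r.hand_in(): hands the job in; it is judged then, once.
The state is a dict: "clock": time; "joints": joint angles; "qvel": joint speeds; "tau": joint torques, N m; "tcp_pos": TCP position; "orientation": TCP orientation; "contact_force": force on the tool from outside, world axes, zero at the start; "moment": the same for the moment, N m; "grip_width": finger opening in m; "gripper_force": force on a finger pad.
Only numpy, scipy, OpenCV 4.12 (cv2) and the standard library are available. Lean on these libraries where they do the work, as an engineer would, in place of code of your own. Each camera call takes 0.05 s, during which the arm holds its last target. There are 200 camera calls.

TASK

Set the bag sealer for the heavy pouches: with a fingertip, lightly flick the front edge of its time wheel round, click by click, until the white pointer stands at the sixth of the eight marks (counted from the left as the robot sees it, the shortest bar being the first) and rests in that click. Grip and lift nothing, leave the sealing arm up and do not shove the sealer or the things about it.

Things in the scene. Friction and masses are not known exactly. Their poses are not given: they have to be found in the camera images.
- sealer: Blue bag sealer standing loose on rubber feet, 3.6 kg, 112 mm deep (x), 330 mm long (y). Origin: centre of its underside; -x is the front, towards the robot; z up. The front half (x -56 to 0 mm) is a console: deck 46 mm above the bench, upright front face at x = -56. Behind it a housing 62 mm high, and over that the raised sealing arm (x 13 to 43 mm). Rocker switch and lamp are not used
- wheel_centre (a point): Centre of the time wheel, on its upright axis, at sealer x -41, y -50 mm, half-way up the rim. A flat black disc, 56 mm in diameter, rim 12 mm high (38 to 50 mm above the bench), let into the deck: only its face (4 mm above the deck) and the front arc of its rim, 13 mm out from the console's front face, can be reached. Axes turn with the wheel
- wheel_front (a point): Frontmost point of the wheel's rim, half-way up (44 mm above the bench), fixed to the sealer. The knurled rubber rim grips a fingertip (friction about 1). Press it with 5 to 10 N and stroke 12 to 14 mm sideways along it to carry the wheel one click. A click resists with about 1.2 N at the rim, and the wheel turns with the finger without slip; let go, it springs to the nearest click
- time_wheel (a joint): Turn of the wheel in rad: 0 with the pointer at the first mark, growing clockwise seen from above, as the front edge goes to the left (+y of the sealer). One click, mark to mark, is 0.4363 (25 degrees, 12.2 mm at the rim): the sixth mark is 2.182, the eighth and last 3.054. It starts in one of the first four clicks
- pointer_tip (a point): Outer end, on top, of the raised white pointer bar (24 mm long, 4.5 mm wide) on the wheel's face, 26.5 mm from the wheel's axis, 52 mm above the bench
- first_mark (a point): Middle of the first place of the time scale on the deck, 34 mm from the wheel's axis, at its left. The scale is eight white bars in an arc round the far side of the wheel, 25 degrees apart, from the first at the left (+y; 3 mm long) clockwise to the eighth at the right (-y; 9.3 mm), each longer than the one before
- sixth_mark (a point): The sixth mark on the deck, a bar 7.5 mm long, 34 mm from the wheel's axis, to the far right of it; the pointer is to point at it
- sealing_arm (a joint): Turn of the sealing arm in rad: 0 raised and sprung up, as it must stay; 0.19 pressed down on the bed
- sealing_handle (a point): Top of the black handle at the free end (the sealer's -y end) of the raised aluminium sealing arm, about 150 mm above the bench; the arm slopes down from here to its hinge at the +y end, 92 mm above the bench
- tin_can: upright paper-labelled food tin, 75 mm diameter, 110 mm tall; origin: centre of its underside. Bystander, loose
- oats_jar: upright clear screw jar with white lid, 90 mm diameter, 130 mm tall; origin: centre of its underside. Bystander, loose
- label_roll: roll of brown kraft labels lying flat, a ring 64 mm across and 28 mm high; origin: centre of its underside. Bystander, loose
- tape_roll: roll of clear tape lying flat, a thin ring 90 mm across and 24 mm high; origin: centre of its underside. Bystander, loose
- marker: felt marker lying down, 125 mm long (its x axis), 17 mm high; origin: under its middle. Bystander, loose
- scoop: aluminium scoop, bowl 85 x 55 x 34 mm, its flat handle 30 mm above the bench sticks out 140 mm from the bowl's middle along its -x; origin: under the bowl's middle. Bystander, loose
- pasta_carton: upright cardboard carton, 45 mm (x) x 105 mm (y) x 150 mm tall; origin: centre of its underside. Bystander, loose

How it is judged:
On the way:
1. a fingertip touches the time wheel (contact force between the fingers and time_wheel above 0.5 N), for 0.05 s.
At the end, for the whole second after the job is handed in: The time wheel rests in its sixth click (joint 2.182 rad, give or take 0.09), the sealing arm is up (below 0.03 rad), and the sealer stands upright within 20 mm of where it was (value of joint time_wheel between 2.09165 and 2.27165 rad and value of joint sealing_arm below 0.03 rad and distance of sealer from where it was at the start of the episode below 0.02 m and angle between sealer's own z axis and vertical below 0.03 rad); the robot touches nothing.
It fails at once if something is gripped or forced: more than 35 N from the fingers on the time wheel, or 10 N on one of the things about the sealer (contact force between the fingers and time_wheel above 35 N or contact force between the fingers and tin_can above 10 N or contact force between the fingers and oats_jar above 10 N or contact force between the fingers and label_roll above 10 N or contact force between the fingers and tape_roll above 10 N or contact force between the fingers and marker above 10 N or contact force between the fingers and scoop above 10 N or contact force between the fingers and pasta_carton above 10 N).
It fails at once if the sealer is shoved or lifted by more than 20 mm or tipped (distance of sealer from where it was at the start of the episode above 0.02 m or angle between sealer's own z axis and vertical above 0.06 rad).
It fails at once if the sealing arm is pressed down (value of joint sealing_arm above 0.08 rad).
It fails at once if something is lifted off the bench (by more than 8 mm) (height (world z) of any of sealer, tin_can, oats_jar, label_roll, tape_roll, marker, scoop, pasta_carton above 0.008 m).
It fails at once if one of the things about the sealer is moved or lifted by more than 25 mm (distance of any of tin_can, oats_jar, label_roll, tape_roll, marker, scoop, pasta_carton from where it was at the start of the episode above 0.025 m).
It also fails if it takes over 51 s, if anything falls off the work surface, if the arm or the gripper's body presses on something with over 40 N, if the wrist force passes 120 N, or if a joint passes its speed limit or range.

## Working session

There is one attempt and no reset: what is moved stays moved. The work goes in short steps, Python scripts to look and compute and a tool call to move; the robot and the scene stay as the last step left them, time stands still between calls to the robot, and variables do not carry over. Pictures are saved under pics/ and viewed, at most 10 in all, crops included, and the job is handed in when it is done.

Besides the shell and the picture viewer there is one more tool, called after "Request:" by a JSON object that holds its "api" and its "payload". step_arm: Moves the arm, as the interface text tells. Its arguments: {"type":"object","properties":{"moves":{"type":"array","items":{"type":"object","properties":{"rx":{"type":"number"},"ry":{"type":"number"},"rz":{"type":"number"},"dx":{"type":"number"},"dy":{"type":"number"},"dz":{"type":"number"},"gripper":{"type":"number"}}}},"grip_force":{"type":"number"}},"required":["moves"]}

```bash
mkdir -p pics; python3 - <<'E'
from bench import r
import cv2
o=r.get_obs();print(o, r.tcp_to_tips)
for n in("scene","top"):
    cv2.imwrite(f"pics/{n}0.png",r.grab_frame(n)); print(n,r.camera_info(n))
E
```

```text
{'clock': 0.0, 'joints': array([ 1.07790172,  0.4777734 ,  0.02233141,  1.5564719 , -0.01150924,
        1.10924134, -0.08308952]), 'qvel': array([-0.00231449,  0.0005904 , -0.00161858, -0.00044642, -0.0011653 ,
        0.00084057, -0.00049232]), 'tau': array([-9.08745028e-05, -5.96458590e+01,  1.60747737e+00, -2.81204313e+01,
        1.22833857e-02,  9.49329376e-03,  3.92941018e-06]), 'tcp_pos': array([ 0.25314211, -0.62508853,  0.22163481]), 'orientation': array([-3.08193995e+00, -6.00439571e-01,  7.11190090e-04]), 'contact_force': array([0.08428635, 0.74866001, 0.43494904]), 'moment': array([-0.0139023 ,  0.00334139, -0.04159728]), 'gripper_force': 0.0, 'grip_width': 0.08517986633780557} 0.022
scene {'mtx': array([[364.18885395,   0.        , 318.50904396],
       [  0.        , 364.18885395, 201.52626747],
       [  0.        ,   0.        ,   1.        ]]), 'rvec': array([ 1.85481806,  1.90322468, -0.57747111]), 'tvec': array([ 0.00921227, -0.37952169,  1.53967903])}
top {'mtx': array([[393.20920015,   0.        , 319.69571641],
       [  0.        , 393.20920015, 198.97392017],
       [  0.        ,   0.        ,   1.        ]]), 'rvec': array([ 2.18313846, -2.1359886 ,  0.11175715]), 'tvec': array([-0.00147296,  0.55207744,  1.10856522])}
```

View pics/top0.png

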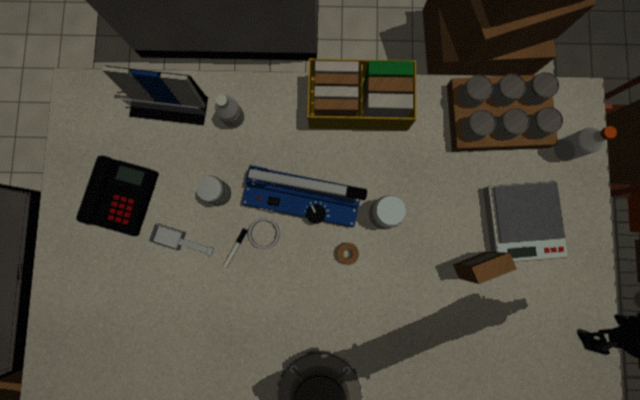

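View pics/scene0.png

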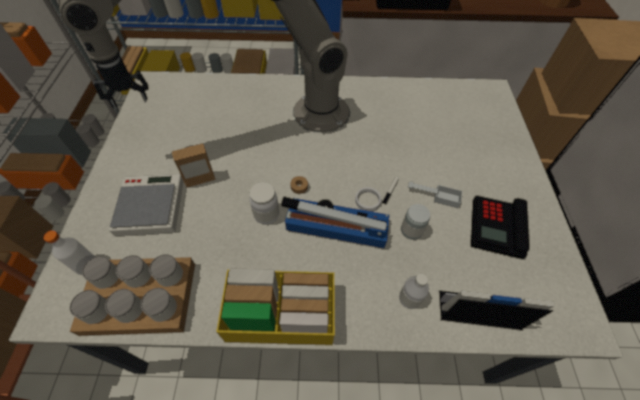

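The top picture shows the sealer about (243..360, 168..225), with the wheel near (317,212). The label roll is at (346,253) in front, the tape roll at (263,234) and the jar at (388,212).

```bash
cat > h.py <<'E'
from bench import r
import numpy as np, cv2
def cast(n,uv,z,ci=None):
    ci=ci or r.camera_info(n); R=cv2.Rodrigues(ci["rvec"])[0]; t=ci["tvec"].ravel()
    p=cv2.undistortPoints(np.float64(uv).reshape(-1,1,2),ci["mtx"],None)[:,0]
    d=np.c_[p,np.ones(len(p))]@R; c=-R.T@t
    return c+d*((np.broadcast_to(z,len(p))-c[2])/d[:,2])[:,None]
def proj(n,P,ci=None):
    ci=ci or r.camera_info(n)
    return cv2.projectPoints(np.float64(P).reshape(-1,3),ci["rvec"],ci["tvec"],ci["mtx"],None)[0][:,0]
E
python3 - <<'E'
from h import *
im=cv2.imread("pics/top0.png")[155:265,230:410]
im=cv2.convertScaleAbs(im,alpha=1.8)
cv2.imwrite("pics/top0c.png",cv2.resize(im,None,fx=4.4,fy=4.4,interpolation=cv2.INTER_CUBIC))
print(cast("top",[(317,212),(346,253),(263,234),(388,212),(241,207),(356,224)],[.05,.028,.024,.13,.046,.046]).round(3))
E
```

```text
[[ 0.512  0.017  0.05 ]
 [ 0.398 -0.068  0.028]
 [ 0.447  0.172  0.024]
 [ 0.51  -0.171  0.13 ]
 [ 0.522  0.235  0.046]
 [ 0.481 -0.094  0.046]]
```

View pics/top0c.png

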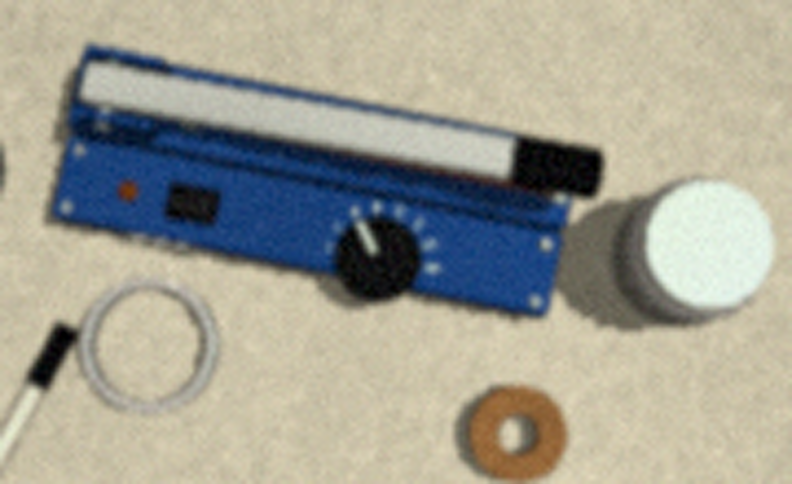

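```bash
python3 - <<'E'
from h import *
c=lambda u,v:(230+u/4.4,155+v/4.4)
P=cast("top",[c(55,218),c(540,315),c(378,258),c(360,222),c(330,247),c(433,268),c(418,222)],[.046,.046,.05,.052,.046,.046,.046])
print(P.round(4)); d=P[0]-P[1]; yaw=np.arctan2(-d[0],d[1]);print("len",np.hypot(*d[:2]),"yaw",np.degrees(yaw))
x=np.array([np.cos(yaw),np.sin(yaw),0]);y=np.array([-x[1],x[0],0])
for q in P[3:]:
    e=q-P[2];print("clock angle from left",np.degrees(np.arctan2(e@x,e@y)),np.hypot(*e[:2]))
m=(P[0]+P[1])/2; print("wheel in front-edge frame",(P[2]-m)@x,(P[2]-m)@y)
wf=P[2]-28e-3*x; print("front",wf)
o=r.get_obs(); R=cv2.Rodrigues(o["orientation"])[0]
print(R.round(3)); tgt=wf-0.060*x; tgt[2]=.08
print("turn deg",np.degrees(np.arctan2(R[1,0],R[0,0])-yaw),"tool shift mm",R.T@(tgt-o["tcp_pos"])*1e3)
E
```

```text
[[ 0.5295  0.2307  0.046 ]
 [ 0.4735 -0.085   0.046 ]
 [ 0.5078  0.0202  0.05  ]
 [ 0.5306  0.0323  0.052 ]
 [ 0.5145  0.0515  0.046 ]
 [ 0.5023 -0.0154  0.046 ]
 [ 0.532  -0.0051  0.046 ]]
len 0.32063875303340755 yaw -10.062209921145584
clock angle from left 52.020104626994446 0.025885297791147083
clock angle from left 2.1177768947783937 0.0320543679681195
clock angle from left 178.56752882386593 0.036045925536735815
clock angle from left 126.17002395616416 0.035063786446905526
wheel in front-edge frame 0.015335278686976712 -0.05079225841018937
front [0.48018102 0.02509489 0.05      ]
[[ 0.927  0.375 -0.001]
 [ 0.375 -0.927  0.001]
 [-0.    -0.002 -1.   ]]
turn deg 32.110161571122106 tool shift mm [ 403.71718913 -549.11146464  142.57587804]
```

The pointer stands at the third mark (52° against an expected 50°), so the wheel needs three clicks to the left. I'll move to a standoff in front of the wheel with the fingers shut.

Request:
{"api": "step_arm", "payload": {"moves": [{"rz": 10.7, "gripper": -1, "dx": 20}, {"rz": 10.7, "gripper": -1, "dx": 20}, {"rz": 10.7, "gripper": -1, "dx": 20}, {"dy": -45, "dx": 20, "gripper": -1}, {"dy": -45, "dx": 20, "gripper": -1}, {"dy": -45, "dx": 20, "gripper": -1}, {"dy": -45, "gripper": -1}, {"dy": -45, "gripper": -1}, {"dy": -45, "gripper": -1}, {"dy": -45, "gripper": -1}, {"dy": -45, "gripper": -1}, {"dy": -45, "gripper": -1}, {"dy": -45, "gripper": -1}, {"dy": -45, "gripper": -1}, {"dy": -45, "gripper": -1}, {"dy": -45, "gripper": -1}, {"dy": -45, "gripper": -1}, {"dy": -40, "gripper": -1}, {"gripper": -1}, {"gripper": -1}]}}

```text
invalid input at $.moves[0]: expected keys rx, ry, rz, dx, dy, dz, gripper
```

```bash
cat > rel.py <<'E'
from h import *
o=r.get_obs(); R=cv2.Rodrigues(o["orientation"])[0]
yaw=np.radians(-10.06);x=np.array([np.cos(yaw),np.sin(yaw),0]);y=np.array([-x[1],x[0],0])
wf=np.array([.4802,.0251,.044]); e=o["tcp_pos"]-wf
print(o["clock"],"rel sealer mm",e@x*1e3,e@y*1e3,"tip z",(o["tcp_pos"][2]-.022)*1e3,"yawerr",np.degrees(np.arctan2(R[1,0],R[0,0])-yaw),"down",R[2,2])
f=o["contact_force"];print("F x,y,z",f@x,f@y,f[2],"width",o["grip_width"])
E
python3 - <<'E'
import rel
from h import *
im=r.grab_frame("wrist");cv2.imwrite("pics/w1.png",im)
E
```

```text
0.1 rel sealer mm -109.98418782555979 -679.9031330349329 tip z 199.71149209300987 yawerr 32.10795164997651 down -0.9999986120069709
F x,y,z 0.524861678642001 0.2139390623593606 0.3467842887609121 width 0.08502982331991404
```

View pics/w1.png

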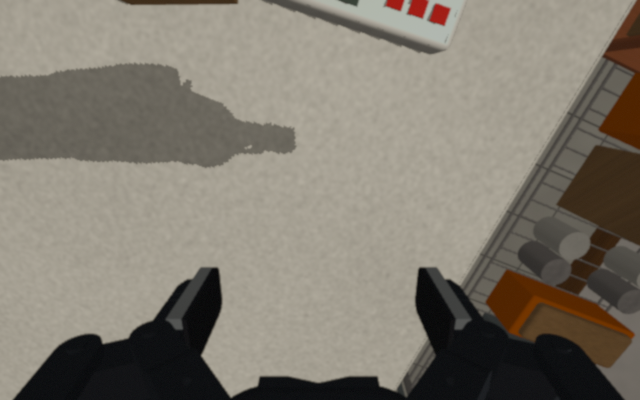

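All seven keys are needed. The wrist picture shows the open fingers, with the camera on the tool's +x side.

Request:
{"api": "step_arm", "payload": {"moves": [{"rx": 0, "ry": 0, "rz": 10.7, "dx": 20, "dy": 0, "dz": 0, "gripper": -1}, {"rx": 0, "ry": 0, "rz": 10.7, "dx": 20, "dy": 0, "dz": 0, "gripper": -1}, {"rx": 0, "ry": 0, "rz": 10.7, "dx": 20, "dy": 0, "dz": 0, "gripper": -1}, {"rx": 0, "ry": 0, "rz": 0, "dx": 20, "dy": -45, "dz": 0, "gripper": -1}, {"rx": 0, "ry": 0, "rz": 0, "dx": 20, "dy": -45, "dz": 0, "gripper": -1}, {"rx": 0, "ry": 0, "rz": 0, "dx": 20, "dy": -45, "dz": 0, "gripper": -1}, {"rx": 0, "ry": 0, "rz": 0, "dx": 0, "dy": -45, "dz": 0, "gripper": -1}, {"rx": 0, "ry": 0, "rz": 0, "dx": 0, "dy": -45, "dz": 0, "gripper": -1}, {"rx": 0, "ry": 0, "rz": 0, "dx": 0, "dy": -45, "dz": 0, "gripper": -1}, {"rx": 0, "ry": 0, "rz": 0, "dx": 0, "dy": -45, "dz": 0, "gripper": -1}, {"rx": 0, "ry": 0, "rz": 0, "dx": 0, "dy": -45, "dz": 0, "gripper": -1}, {"rx": 0, "ry": 0, "rz": 0, "dx": 0, "dy": -45, "dz": 0, "gripper": -1}, {"rx": 0, "ry": 0, "rz": 0, "dx": 0, "dy": -45, "dz": 0, "gripper": -1}, {"rx": 0, "ry": 0, "rz": 0, "dx": 0, "dy": -45, "dz": 0, "gripper": -1}, {"rx": 0, "ry": 0, "rz": 0, "dx": 0, "dy": -45, "dz": 0, "gripper": -1}, {"rx": 0, "ry": 0, "rz": 0, "dx": 0, "dy": -45, "dz": 0, "gripper": -1}, {"rx": 0, "ry": 0, "rz": 0, "dx": 0, "dy": -45, "dz": 0, "gripper": -1}, {"rx": 0, "ry": 0, "rz": 0, "dx": 0, "dy": -40, "dz": 0, "gripper": -1}, {"rx": 0, "ry": 0, "rz": 0, "dx": 0, "dy": 0, "dz": 0, "gripper": -1}, {"rx": 0, "ry": 0, "rz": 0, "dx": 0, "dy": 0, "dz": 0, "gripper": -1}]}}

```text
clock: 2.65
tcp_pos: [0.4873, 0.0345, 0.2224]
orientation: [3.129, -0.276, -0.001]
contact_force: [-0.4, -0.7, 0.3]
grip_width: -0.0
gripper_force: 0.0
```

```bash
python3 - <<'E'
import rel
from h import *
im=r.grab_frame("wrist");cv2.imwrite("pics/w2.png",im)
ci=r.camera_info("wrist");print(-cv2.Rodrigues(ci["rvec"])[0].T@ci["tvec"].ravel())
E
```

```text
2.65 rel sealer mm 5.346634387435182 10.510878768053297 tip z 200.36354054970516 yawerr -0.0138922499423002 down -0.9999996343283009
F x,y,z -0.3127246355209513 -0.7868464464176502 0.32378827811211447 width -2.6859877459206794e-05
[0.56693635 0.02011655 0.3734123 ]
```

View pics/w2.png

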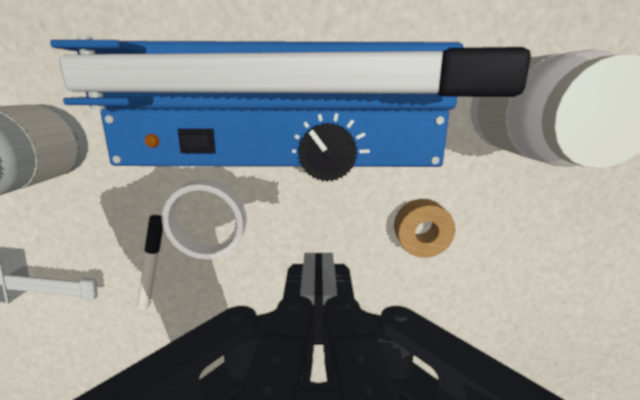

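The wrist view confirms it: wheel centre (327,152), front rim (327,181), pointer tip (311,127) at the third mark. I'll refine the position from this picture.

```bash
python3 - <<'E'
from rel import *
P=cast("wrist",[(327,151.5),(103,165),(443,165),(311,127)],[.05,.046,.046,.052])
print(P.round(4)); d=P[1]-P[2]; print(np.degrees(np.arctan2(-d[0],d[1])),np.hypot(*d[:2]))
e=P[0]-28e-3*x-wf; print("front shift mm",e@x*1e3,e@y*1e3)
print("via front edge", ((P[1]+P[2])/2-wf)@x*1e3-13)
E
```

```text
2.7 rel sealer mm 5.430906232760131 10.006403922758922 tip z 200.3663602204747 yawerr -0.08121835679822814 down -0.9999996367581179
F x,y,z -0.599984459826866 -0.3748310907355062 0.22659518254337788 width -0.0001241734320132859
[[ 0.509   0.0221  0.05  ]
 [ 0.5338  0.2408  0.046 ]
 [ 0.4751 -0.0877  0.046 ]
 [ 0.5345  0.0329  0.052 ]]
-10.134060403282268 0.33363598489083024
front shift mm 0.8587874613443279 2.0600588786537526
via front edge 1.9102445566403023
```

Request:
{"api": "step_arm", "payload": {"moves": [{"rx": 0, "ry": 0, "rz": 0, "dx": -19, "dy": 8, "dz": 0, "gripper": -1}, {"rx": 0, "ry": 0, "rz": 0, "dx": -19, "dy": 7, "dz": 0, "gripper": -1}, {"rx": 0, "ry": 0, "rz": 0, "dx": 0, "dy": 0, "dz": 40, "gripper": -1}, {"rx": 0, "ry": 0, "rz": 0, "dx": 0, "dy": 0, "dz": 40, "gripper": -1}, {"rx": 0, "ry": 0, "rz": 0, "dx": 0, "dy": 0, "dz": 40, "gripper": -1}, {"rx": 0, "ry": 0, "rz": 0, "dx": 0, "dy": 0, "dz": 30, "gripper": -1}, {"rx": 0, "ry": 0, "rz": 0, "dx": 0, "dy": 0, "dz": 16, "gripper": -1}, {"rx": 0, "ry": 0, "rz": 0, "dx": 0, "dy": 0, "dz": 0, "gripper": -1}, {"rx": 0, "ry": 0, "rz": 0, "dx": 0, "dy": 0, "dz": 0, "gripper": -1}]}}

```text
clock: 3.82
tcp_pos: [0.448, 0.0265, 0.0573]
orientation: [3.129, -0.277, 0.002]
contact_force: [-0.6, -0.6, -0.5]
grip_width: 0.0002
gripper_force: 0.0
```

```bash
python3 - <<'E'
import rel
from h import *
im=r.grab_frame("wrist")
cv2.imwrite("pics/w3.png",im)
E
```

```text
3.825 rel sealer mm -31.91619971608975 -4.263909932402544 tip z 35.25512748598265 yawerr -0.06941970136036812 down -0.9999995283830388
F x,y,z -0.4586400779307137 -0.6970611632756044 -0.5307902862413144 width 0.00015315662710061614
```

View pics/w3.png

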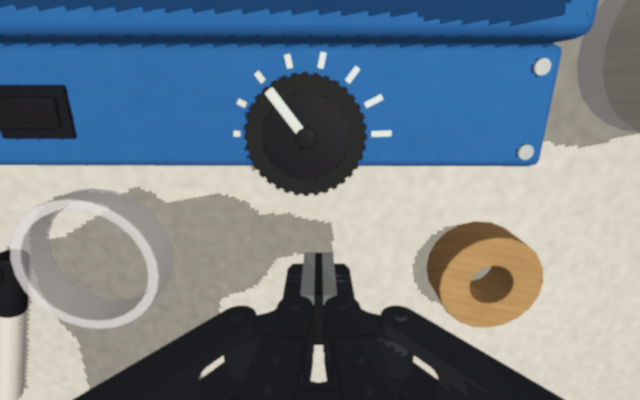

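The wheel (305,133), third mark and fingertip (320,255) all sit as expected, with the tip about 6 mm right of the wheel's axis. I'll approach gently.

Request:
{"api": "step_arm", "payload": {"moves": [{"rx": 0, "ry": 0, "rz": 0, "dx": 10, "dy": 0, "dz": 0, "gripper": -1}, {"rx": 0, "ry": 0, "rz": 0, "dx": 8, "dy": 0, "dz": 0, "gripper": -1}, {"rx": 0, "ry": 0, "rz": 0, "dx": 1, "dy": 0, "dz": 0, "gripper": -1}, {"rx": 0, "ry": 0, "rz": 0, "dx": 0, "dy": 0, "dz": 0, "gripper": -1}]}}

```text
clock: 4.38
tcp_pos: [0.4662, 0.0238, 0.0566]
orientation: [3.129, -0.275, -0.0]
contact_force: [0.3, -0.5, -0.0]
grip_width: -0.0
gripper_force: 0.0
```

Request:
{"api": "step_arm", "payload": {"moves": [{"rx": 0, "ry": 0, "rz": 0, "dx": 1, "dy": 0, "dz": 0, "gripper": -1}, {"rx": 0, "ry": 0, "rz": 0, "dx": 0, "dy": 0, "dz": 0, "gripper": -1}]}}

```text
clock: 4.62
tcp_pos: [0.4671, 0.0237, 0.0566]
orientation: [3.13, -0.275, -0.0]
contact_force: [1.2, -0.1, 0.6]
grip_width: 0.0002
gripper_force: 0.0
```

Request:
{"api": "step_arm", "payload": {"moves": [{"rx": 0, "ry": 0, "rz": 0, "dx": 1, "dy": 0, "dz": 0, "gripper": -1}, {"rx": 0, "ry": 0, "rz": 0, "dx": 0, "dy": 0, "dz": 0, "gripper": -1}]}}

```text
clock: 4.88
tcp_pos: [0.4683, 0.0234, 0.0566]
orientation: [3.129, -0.275, 0.0]
contact_force: [0.4, -0.7, 0.6]
grip_width: -0.0003
gripper_force: 0.0
```

Request:
{"api": "step_arm", "payload": {"moves": [{"rx": 0, "ry": 0, "rz": 0, "dx": 1, "dy": 0, "dz": 0, "gripper": -1}, {"rx": 0, "ry": 0, "rz": 0, "dx": 0, "dy": 0, "dz": 0, "gripper": -1}]}}

```text
clock: 5.12
tcp_pos: [0.4693, 0.0233, 0.0566]
orientation: [-3.129, 0.275, -0.0]
contact_force: [0.4, 1.1, -0.7]
grip_width: -0.0003
gripper_force: 0.0
```

Request:
{"api": "step_arm", "payload": {"moves": [{"rx": 0, "ry": 0, "rz": 0, "dx": 1, "dy": 0, "dz": 0, "gripper": -1}, {"rx": 0, "ry": 0, "rz": 0, "dx": 0, "dy": 0, "dz": 0, "gripper": -1}]}}

```text
clock: 5.38
tcp_pos: [0.4703, 0.0231, 0.0566]
orientation: [3.129, -0.275, 0.0]
contact_force: [-0.1, -0.1, 0.3]
grip_width: 0.0002
gripper_force: 0.0
```

Request:
{"api": "step_arm", "payload": {"moves": [{"rx": 0, "ry": 0, "rz": 0, "dx": 1, "dy": 0, "dz": 0, "gripper": -1}, {"rx": 0, "ry": 0, "rz": 0, "dx": 0, "dy": 0, "dz": 0, "gripper": -1}]}}

```text
clock: 5.62
tcp_pos: [0.4713, 0.0229, 0.0566]
orientation: [-3.129, 0.275, -0.0]
contact_force: [0.2, -1.4, -0.2]
grip_width: 0.0
gripper_force: 0.0
```

Request:
{"api": "step_arm", "payload": {"moves": [{"rx": 0, "ry": 0, "rz": 0, "dx": 1, "dy": 0, "dz": 0, "gripper": -1}, {"rx": 0, "ry": 0, "rz": 0, "dx": 0, "dy": 0, "dz": 0, "gripper": -1}]}}

```text
clock: 5.88
tcp_pos: [0.4723, 0.0227, 0.0566]
orientation: [-3.129, 0.275, -0.0]
contact_force: [-0.1, -0.1, -0.1]
grip_width: 0.0001
gripper_force: 0.0
```

Request:
{"api": "step_arm", "payload": {"moves": [{"rx": 0, "ry": 0, "rz": 0, "dx": 1, "dy": 0, "dz": 0, "gripper": -1}, {"rx": 0, "ry": 0, "rz": 0, "dx": 0, "dy": 0, "dz": 0, "gripper": -1}]}}

```text
clock: 6.12
tcp_pos: [0.4733, 0.0226, 0.0566]
orientation: [-3.129, 0.275, -0.0]
contact_force: [-0.6, 0.2, -0.7]
grip_width: -0.0
gripper_force: 0.0
```

```bash
python3 - <<'E'
import rel
from h import *
im=r.grab_frame("wrist")
cv2.imwrite("pics/w4.png",cv2.resize(im[60:310,180:460],None,fx=2,fy=2))
E
```

```text
6.125 rel sealer mm -6.396609122383113 -3.6595746735110515 tip z 34.633101079671775 yawerr 0.007726945477646882 down -0.9999999865100994
F x,y,z -0.6034481574358223 0.1462454829778594 -0.7105762299522161 width -1.9996533183437335e-05
```

View pics/w4.png

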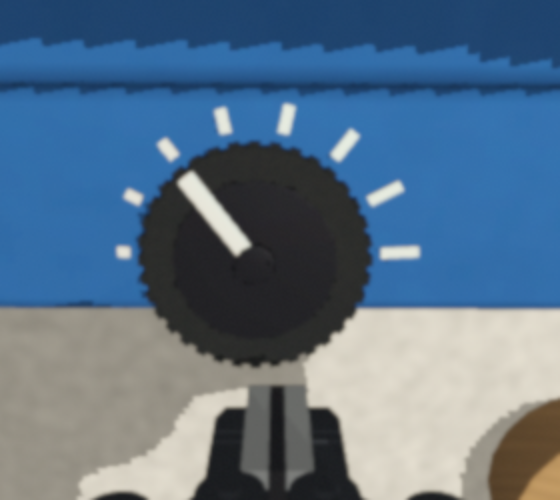

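There's still a gap of a few mm between the rim (front at v≈363) and the fingertip (v≈385 in the crop). I'll continue.

Request:
{"api": "step_arm", "payload": {"moves": [{"rx": 0, "ry": 0, "rz": 0, "dx": 1, "dy": 0, "dz": 0, "gripper": -1}, {"rx": 0, "ry": 0, "rz": 0, "dx": 0, "dy": 0, "dz": 0, "gripper": -1}]}}

```text
clock: 6.42
tcp_pos: [0.4742, 0.0224, 0.0566]
orientation: [-3.129, 0.275, -0.0]
contact_force: [0.3, -0.2, 0.1]
grip_width: -0.0
gripper_force: 0.0
```

Request:
{"api": "step_arm", "payload": {"moves": [{"rx": 0, "ry": 0, "rz": 0, "dx": 1, "dy": 0, "dz": 0, "gripper": -1}, {"rx": 0, "ry": 0, "rz": 0, "dx": 0, "dy": 0, "dz": 0, "gripper": -1}]}}

```text
clock: 6.68
tcp_pos: [0.4752, 0.0222, 0.0566]
orientation: [-3.129, 0.275, -0.0]
contact_force: [-0.1, 0.1, -0.8]
grip_width: -0.0003
gripper_force: 0.0
```

Request:
{"api": "step_arm", "payload": {"moves": [{"rx": 0, "ry": 0, "rz": 0, "dx": 0.6, "dy": 0, "dz": 0, "gripper": -1}, {"rx": 0, "ry": 0, "rz": 0, "dx": 0, "dy": 0, "dz": 0, "gripper": -1}]}}

```text
clock: 6.92
tcp_pos: [0.4757, 0.0221, 0.0566]
orientation: [3.129, -0.275, 0.0]
contact_force: [-0.1, 0.7, -0.2]
grip_width: 0.0004
gripper_force: 0.0
```

Request:
{"api": "step_arm", "payload": {"moves": [{"rx": 0, "ry": 0, "rz": 0, "dx": 0.6, "dy": 0, "dz": 0, "gripper": -1}, {"rx": 0, "ry": 0, "rz": 0, "dx": 0, "dy": 0, "dz": 0, "gripper": -1}]}}

```text
clock: 7.18
tcp_pos: [0.4763, 0.022, 0.0566]
orientation: [3.129, -0.275, 0.0]
contact_force: [-1.1, 1.0, -0.6]
grip_width: 0.0003
gripper_force: 0.0
```

Request:
{"api": "step_arm", "payload": {"moves": [{"rx": 0, "ry": 0, "rz": 0, "dx": 0.6, "dy": 0, "dz": 0, "gripper": -1}, {"rx": 0, "ry": 0, "rz": 0, "dx": 0, "dy": 0, "dz": 0, "gripper": -1}]}}

```text
clock: 7.42
tcp_pos: [0.4769, 0.0219, 0.0566]
orientation: [-3.129, 0.275, -0.0]
contact_force: [0.1, 0.6, 0.1]
grip_width: -0.0002
gripper_force: 0.0
```

Request:
{"api": "step_arm", "payload": {"moves": [{"rx": 0, "ry": 0, "rz": 0, "dx": 0.6, "dy": 0, "dz": 0, "gripper": -1}, {"rx": 0, "ry": 0, "rz": 0, "dx": 0, "dy": 0, "dz": 0, "gripper": -1}]}}

```text
clock: 7.68
tcp_pos: [0.4776, 0.0218, 0.0566]
orientation: [-3.129, 0.275, -0.0]
contact_force: [-0.3, -0.6, 0.7]
grip_width: -0.0001
gripper_force: 0.0
```

Request:
{"api": "step_arm", "payload": {"moves": [{"rx": 0, "ry": 0, "rz": 0, "dx": 0.6, "dy": 0, "dz": 0, "gripper": -1}, {"rx": 0, "ry": 0, "rz": 0, "dx": 0, "dy": 0, "dz": 0, "gripper": -1}]}}

```text
clock: 7.92
tcp_pos: [0.4781, 0.0217, 0.0566]
orientation: [-3.129, 0.275, -0.0]
contact_force: [0.2, -0.2, 0.4]
grip_width: 0.0004
gripper_force: 0.0
```

```bash
python3 - <<'E'
import rel
from h import *
im=r.grab_frame("wrist")
cv2.imwrite("pics/w5.png",cv2.resize(im[110:310,180:460],None,fx=2,fy=2))
E
```

```text
7.925 rel sealer mm -1.4576401620015695 -3.700436337146164 tip z 34.60673224883711 yawerr 0.002773332379288067 down -0.9999999990277327
F x,y,z 0.17990143586761748 -0.13104151554286428 0.42255643331640147 width 0.0003672723067451436
```

View pics/w5.png

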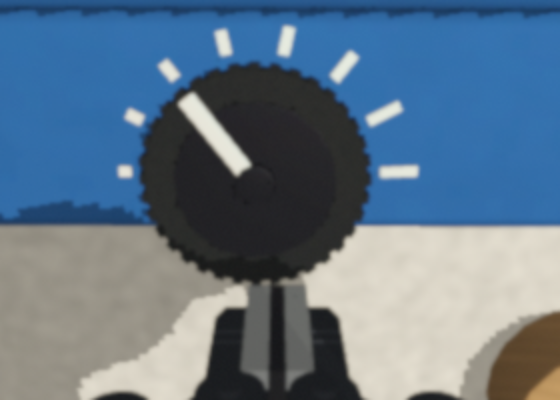

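```bash
python3 - <<'E'
from rel import *
for z in(.0346,.030,.040):
    P=cast("wrist",[(318.5,252.5),(304.5,252.5),(333,252.5)],z)
    print(z,[(((p-o["tcp_pos"])@x*1e3).round(1),((p-o["tcp_pos"])@y*1e3).round(1)) for p in P])
P=cast("wrist",[(180+255/2,110+183/2),(180+255/2,110+283/2),(180+255/2,110+62/2)],.05)
for p in P: print(((p-wf)@x*1e3).round(1),((p-wf)@y*1e3).round(1))
ci=r.camera_info("wrist");R=cv2.Rodrigues(ci["rvec"])[0];print(-R.T@ci["tvec"].ravel(),R[2])
E
```

```text
7.975 rel sealer mm -1.5111001119772047 -3.7147943143436124 tip z 34.598883222051604 yawerr 0.005759128851741193 down -0.9999999999996148
F x,y,z 0.22658487600433186 -0.0663367600873963 0.15395705140009178 width -0.0002167516141048962
0.0346 [(np.float64(-7.2), np.float64(0.3)), (np.float64(-7.2), np.float64(8.2)), (np.float64(-7.2), np.float64(-7.9))]
0.03 [(np.float64(-9.6), np.float64(0.3)), (np.float64(-9.6), np.float64(8.4)), (np.float64(-9.5), np.float64(-8.1))]
0.04 [(np.float64(-4.5), np.float64(0.3)), (np.float64(-4.5), np.float64(8.0)), (np.float64(-4.5), np.float64(-7.7))]
26.8 2.0
-0.3 2.2
56.3 1.7
[0.55766379 0.00784953 0.2076756 ] [-0.31159761  0.05652879 -0.94853119]
```

The tip's ray meets z = 34.6 mm about 7 mm behind the TCP, so roughly 8 mm of gap remains. I'll carry on in small steps.

Request:
{"api": "step_arm", "payload": {"moves": [{"rx": 0, "ry": 0, "rz": 0, "dx": 1, "dy": 0, "dz": 0, "gripper": -1}, {"rx": 0, "ry": 0, "rz": 0, "dx": 0, "dy": 0, "dz": 0, "gripper": -1}]}}

```text
clock: 8.22
tcp_pos: [0.4791, 0.0215, 0.0566]
orientation: [-3.13, 0.275, -0.0]
contact_force: [-0.5, 1.0, 0.7]
grip_width: -0.0002
gripper_force: 0.0
```

Request:
{"api": "step_arm", "payload": {"moves": [{"rx": 0, "ry": 0, "rz": 0, "dx": 1, "dy": 0, "dz": 0, "gripper": -1}, {"rx": 0, "ry": 0, "rz": 0, "dx": 0, "dy": 0, "dz": 0, "gripper": -1}]}}

```text
clock: 8.48
tcp_pos: [0.4802, 0.0213, 0.0566]
orientation: [-3.129, 0.275, -0.0]
contact_force: [-0.0, -0.5, 0.0]
grip_width: -0.0001
gripper_force: 0.0
```

```bash
python3 - <<'E'
import rel
from h import *
im=r.grab_frame("wrist")
cv2.imwrite("pics/w6.png",cv2.resize(im[180:310,250:390],None,fx=4,fy=4,interpolation=cv2.INTER_CUBIC))
E
```

```text
8.475 rel sealer mm 0.6104431763625101 -3.7118364126165613 tip z 34.62704261616512 yawerr 0.0016874917723180881 down -0.9999999897671642
F x,y,z 0.055185338985872176 -0.5280587093361955 0.007873822604030826 width -0.00010240117106707326
```

View pics/w6.png

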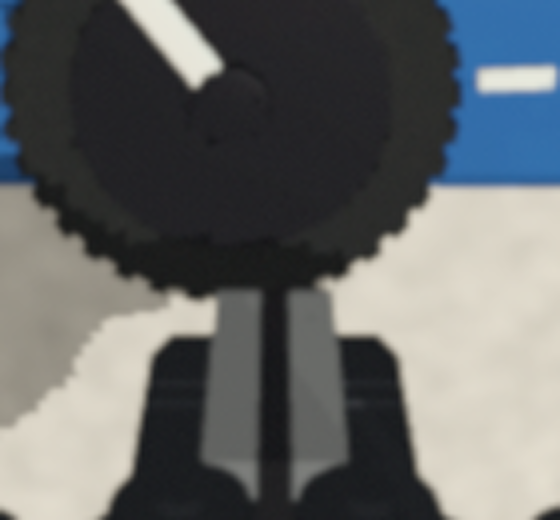

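Request:
{"api": "step_arm", "payload": {"moves": [{"rx": 0, "ry": 0, "rz": 0, "dx": 1, "dy": 0, "dz": 0, "gripper": -1}, {"rx": 0, "ry": 0, "rz": 0, "dx": 0, "dy": 0, "dz": 0, "gripper": -1}]}}

```text
clock: 8.78
tcp_pos: [0.4811, 0.0212, 0.0566]
orientation: [-3.129, 0.275, -0.0]
contact_force: [-0.3, -0.9, 0.5]
grip_width: -0.0
gripper_force: 0.0
```

Request:
{"api": "step_arm", "payload": {"moves": [{"rx": 0, "ry": 0, "rz": 0, "dx": 1, "dy": 0, "dz": 0, "gripper": -1}, {"rx": 0, "ry": 0, "rz": 0, "dx": 0, "dy": 0, "dz": 0, "gripper": -1}]}}

```text
clock: 9.02
tcp_pos: [0.4822, 0.021, 0.0566]
orientation: [-3.129, 0.275, -0.0]
contact_force: [0.1, -0.5, -0.0]
grip_width: 0.0002
gripper_force: 0.0
```

```bash
python3 - <<'E'
import rel
from h import *
for c in(308,311,326,330): print(c,cv2.imread("pics/w5.png",0)[(240-110)*2:(266-110)*2:2,(c-180)*2])
im=cv2.cvtColor(r.grab_frame("wrist"),cv2.COLOR_BGR2GRAY)
for c in(295,300,308,311,326,330,340): print(c,im[240:266,c])
E
```

```text
9.025 rel sealer mm 2.640614816797356 -3.676846827203405 tip z 34.64053384462927 yawerr 0.004535019384546729 down -0.9999999769104937
F x,y,z 0.13808849229763176 -0.47710738803984887 -0.005983025432291948 width 0.0002091644575346121
308 [35 30 27 27 27 27 27 27 27 27 27 36 59 82 94 98 99 99 98 98 98 98 98 98
 98 98]
311 [ 29  28  27  27  26  27  27  26  27  41  74 102 107 102  99  99  98  99
  98  98  98  98  98  98  98  99]
326 [ 42  43  42  40  36  30  27  27  38  73 117 136 127 112 106 106 105 104
 104 104 106 106 106 106 105 106]
330 [ 42  43  42  36  35  61 100 127 137 144 147 143 128 112 106 106 106 106
 106 106 106 106 106 106 106 106]
295 [ 22  23  22  24  25  27  29  28  26  27  27  28  26  28  37  98 165 191
 199 205 208 208 199 155  81  32]
300 [ 24  22  22  21  22  26  27  27  28  27  29  27  29  26  27  29  42  77
 134 187 207 210 201 157  83  34]
308 [31 26 23 22 24 22 26 29 27 26 29 39 66 88 96 98 98 98 98 98 98 98 98 98
 98 98]
311 [ 28  21  22  23  23  27  27  28  28  27  29  39  67  92 102 103 101 100
  99  98  98  98  98  98  98  98]
326 [ 36  36  33  30  28  25  28  26  29  26  27  39  67  92 104 105 106 106
 106 105 105 105 106 106 106 106]
330 [ 42  44  41  34  29  26  27  28  27  28  29  38  67  92 103 105 105 106
 105 106 105 106 106 106 105 106]
340 [ 43  44  44  43  39  34  30  61 131 187 208 213 215 215 216 216 215 214
 214 214 214 214 205 160  85  34]
```

```bash
python3 - <<'E'
from rel import *
T=o["tcp_pos"]
print("mtx",r.camera_info("wrist")["mtx"][0])
for z in(.0346,.045,.050,.055,.06,.065,.071):
    p=cast("wrist",[(318.5,252.5),(304,252.5),(333,252.5)],z)
    q=p[0]+[0,0,.013]
    b=p[0].copy();b[2]+=.0375
    w=(p[1]-p[2])@y*1e3
    print(z,"xrel %.1f width %.1f"%((p[0]-T)@x*1e3,w),"open v",proj("wrist",q)[0].round(1),"37mm up",proj("wrist",b)[0].round(1), "22up",proj("wrist",p[0]+[0,0,.022])[0].round(1))
im=cv2.cvtColor(r.grab_frame("wrist"),cv2.COLOR_BGR2GRAY)
print(im[250:310:2,296:344:2])
E
```

```text
9.075 rel sealer mm 2.5322022338393553 -3.7266939675437682 tip z 34.60489942322313 yawerr 0.0023575830233047417 down -0.999999998504913
F x,y,z -0.7232174355736252 -0.1806846975596437 0.00624260120916234 width 0.00017985872500042333
mtx [339.5691756    0.         318.16603933]
0.0346 xrel -7.2 width 16.4 open v [318.5 263.8] 37mm up [318.5 289.8] 22up [318.5 272.5]
0.045 xrel -2.0 width 15.4 open v [318.5 264.5] 37mm up [318.5 292.8] 22up [318.5 273.9]
0.05 xrel 0.6 width 14.9 open v [318.5 264.9] 37mm up [318.5 294.4] 22up [318.5 274.7]
0.055 xrel 3.1 width 14.5 open v [318.5 265.4] 37mm up [318.5 296.1] 22up [318.5 275.5]
0.06 xrel 5.7 width 14.0 open v [318.5 265.9] 37mm up [318.5 298. ] 22up [318.5 276.4]
0.065 xrel 8.2 width 13.5 open v [318.5 266.4] 37mm up [318.5 300. ] 22up [318.5 277.4]
0.071 xrel 11.3 width 13.0 open v [318.5 267. ] 37mm up [318.5 302.8] 22up [318.5 278.7]
[[ 28  28  27  27  28  27  27  27  27  28  28  29  26  28  27  28  28  28
   28  27  73 187 210 211]
 [ 28  26  27  30  55  66  67  67  67  60  29  24  28  53  67  68  67  68
   71  90 160 205 215 217]
 [
[... 2126 characters left out ...]
30  39  66  83 105 118 121 119  77  31  31  32  63 116 121 120 114
   90  64  47  29  30  28]
 [ 29  29  28  28  33  48  86 118 121  78  32  32  33  65 120 121  95  61
   34  29  28  28  28  28]
 [ 29  29  28  29  29  28  35  81 117  78  35  33  34  66 116  90  40  30
   29  29  28  29  28  29]
 [ 29  28  30  28  29  28  29  41  98  78  32  33  34  66 102  45  29  28
   28  27  28  27  28  30]
 [ 29  31  30  28  28  29  29  31  66  61  34  34  33  59  76  29  28  30
   28  29  29  30  30  29]
 [ 33  34  31  28  28  29  29  29  31  35  33  33  32  35  32  29  29  29
   28  28  30  33  34  33]
 [ 34  32  29  29  29  29  28  28  29  31  32  32  32  32  27  28  29  27
   29  30  29  33  35  35]]
```

The numbers show the fingertip occluding the rim. From the open finger width in the image, the closed tip is really about z 65–70 mm, so it has passed over the wheel. I'll back off, go 31 mm lower (clear of the bench in either case), and approach again.

Request:
{"api": "step_arm", "payload": {"moves": [{"rx": 0, "ry": 0, "rz": 0, "dx": -15, "dy": 0, "dz": 0, "gripper": -1}, {"rx": 0, "ry": 0, "rz": 0, "dx": -15, "dy": 0, "dz": 0, "gripper": -1}, {"rx": 0, "ry": 0, "rz": 0, "dx": 0, "dy": 2, "dz": 0, "gripper": -1}, {"rx": 0, "ry": 0, "rz": 0, "dx": 0, "dy": 0, "dz": 12, "gripper": -1}, {"rx": 0, "ry": 0, "rz": 0, "dx": 0, "dy": 0, "dz": 10, "gripper": -1}, {"rx": 0, "ry": 0, "rz": 0, "dx": 0, "dy": 0, "dz": 5, "gripper": -1}, {"rx": 0, "ry": 0, "rz": 0, "dx": 0, "dy": 0, "dz": 4, "gripper": -1}, {"rx": 0, "ry": 0, "rz": 0, "dx": 0, "dy": 0, "dz": 0, "gripper": -1}]}}

```text
clock: 10.12
tcp_pos: [0.452, 0.0243, 0.0253]
orientation: [3.129, -0.275, -0.001]
contact_force: [-0.3, 0.4, -0.2]
grip_width: -0.0001
gripper_force: 0.0
```

```bash
python3 - <<'E'
from rel import *
P=wf+[0,0,.006]+1e-3*x+1.8e-3*y
print("rim front px",proj("wrist",P))
im=r.grab_frame("wrist"); cv2.imwrite("pics/w7.png",im)
g=cv2.cvtColor(im,cv2.COLOR_BGR2GRAY)
for c in(306,312,318,326,330): print(c,g[180:266:2,c])
E
```

```text
10.125 rel sealer mm -27.63694510220266 -5.723255098525771 tip z 3.273587807749872 yawerr 0.006528666085011525 down -0.9999998191601798
F x,y,z -0.34604967900293726 0.29848529399297125 -0.21769419105374765 width -7.688355431678825e-05
rim front px [[300.48207932 225.36861001]]
306 [ 38  38  37  37  37  37  36  33  36  35  36  37  35  36  35  41  43  42
  44  44  43  42  45 135 179 149 146 145 144 145 146 146 146 146 145 143
 121 105 106 105 103  99  99]
312 [ 37  38  36  37  36  37  37  37  36  34  35  36  35  35  35  37  42  42
  43  43  44  44  43  43 130 174 146 145 144 144 144 146 148 149 149 147
 122 104  99  98  98  98  98]
318 [ 38  38  37  36  37  38  36  35  36  36  34  36  35  37  43  43  43  41
  42  44  44  43  79 190 208 208 178 146 146 147 147 147 148 147 146 145
 105  31  26  27  25  25  25]
326 [ 38  38  38  37  37  38  37  36  36  38  37  36  43  43  43  43  44  44
  44  44  47 103 140 205 212 212 211 181 149 148 148 148 145 144 143 144
 122 105 106 106 106 106 106]
330 [ 38  38  37  37  38  37  36  36  36  36  38  43  44  44  44  44  43  43
  45  46 149 212 215 212 209 208 204 165 151 149 151 150 148 146 145 145
 122 105 106 106 106 106 106]
```

Request:
{"api": "step_arm", "payload": {"moves": [{"rx": 0, "ry": 0, "rz": 0, "dx": 7, "dy": 0, "dz": 0, "gripper": -1}, {"rx": 0, "ry": 0, "rz": 0, "dx": 7, "dy": 0, "dz": 0, "gripper": -1}, {"rx": 0, "ry": 0, "rz": 0, "dx": 0, "dy": 0, "dz": 0, "gripper": -1}]}}

```text
clock: 10.55
tcp_pos: [0.467, 0.0217, 0.0258]
orientation: [-3.129, 0.276, -0.002]
contact_force: [-1.6, 0.6, 0.3]
grip_width: -0.0
gripper_force: 0.0
```

Request:
{"api": "step_arm", "payload": {"moves": [{"rx": 0, "ry": 0, "rz": 0, "dx": 1, "dy": 0, "dz": 0, "gripper": -1}, {"rx": 0, "ry": 0, "rz": 0, "dx": 0, "dy": 0, "dz": 0, "gripper": -1}]}}

```text
clock: 10.8
tcp_pos: [0.4668, 0.0216, 0.0256]
orientation: [3.129, -0.275, -0.0]
contact_force: [0.3, -0.9, 0.2]
grip_width: 0.0005
gripper_force: 0.0
```

Request:
{"api": "step_arm", "payload": {"moves": [{"rx": 0, "ry": 0, "rz": 0, "dx": 1, "dy": 0, "dz": 0, "gripper": -1}, {"rx": 0, "ry": 0, "rz": 0, "dx": 0, "dy": 0, "dz": 0, "gripper": -1}]}}

```text
clock: 11.05
tcp_pos: [0.4679, 0.0215, 0.0256]
orientation: [3.129, -0.275, 0.0]
contact_force: [-0.6, -0.5, -1.1]
grip_width: -0.0001
gripper_force: 0.0
```

Request:
{"api": "step_arm", "payload": {"moves": [{"rx": 0, "ry": 0, "rz": 0, "dx": 1, "dy": 0, "dz": 0, "gripper": -1}, {"rx": 0, "ry": 0, "rz": 0, "dx": 0, "dy": 0, "dz": 0, "gripper": -1}]}}

```text
clock: 11.3
tcp_pos: [0.4685, 0.0213, 0.0255]
orientation: [3.129, -0.275, -0.001]
contact_force: [-1.0, 1.3, -0.3]
grip_width: 0.0002
gripper_force: 0.6
```

Request:
{"api": "step_arm", "payload": {"moves": [{"rx": 0, "ry": 0, "rz": 0, "dx": 1, "dy": 0, "dz": 0, "gripper": -1}, {"rx": 0, "ry": 0, "rz": 0, "dx": 0, "dy": 0, "dz": 0, "gripper": -1}]}}

```text
clock: 11.55
tcp_pos: [0.4687, 0.0212, 0.0254]
orientation: [3.129, -0.275, -0.003]
contact_force: [-4.7, 1.4, 4.4]
grip_width: 0.0
gripper_force: 2.6
```

Contact is at the expected place, 11 mm ahead of the TCP, at about 5 N. I'll add a little pressure and stroke left 13 mm.

Request:
{"api": "step_arm", "payload": {"moves": [{"rx": 0, "ry": 0, "rz": 0, "dx": 0.4, "dy": 0, "dz": 0, "gripper": -1}, {"rx": 0, "ry": 0, "rz": 0, "dx": 0, "dy": -2, "dz": 0, "gripper": -1}, {"rx": 0, "ry": 0, "rz": 0, "dx": 0, "dy": -2, "dz": 0, "gripper": -1}, {"rx": 0, "ry": 0, "rz": 0, "dx": 0, "dy": 0, "dz": 0, "gripper": -1}]}}

```text
clock: 12.05
tcp_pos: [0.4692, 0.025, 0.0254]
orientation: [3.129, -0.275, -0.005]
contact_force: [-6.6, 0.8, 5.8]
grip_width: 0.0003
gripper_force: 3.4
```

```bash
cat > ptr.py <<'E'
from rel import *
im=r.grab_frame("wrist")
C=wf+28e-3*x+[0,0,.006]+1e-3*x+1.9e-3*y   # face centre, z .05
def meas(im,C):
    a=np.radians(np.arange(-20,200,.5)); s=[]
    g=cv2.cvtColor(im,cv2.COLOR_BGR2GRAY)
    for rr in np.arange(12,25,1.)/1e3:
        P=C+np.outer(np.cos(a)*rr,y)+np.outer(np.sin(a)*rr,x)+[0,0,.002]
        uv=proj("wrist",P).astype(np.float32)
        s.append(cv2.remap(g,uv[:,0].reshape(1,-1),uv[:,1].reshape(1,-1),cv2.INTER_LINEAR)[0])
    s=np.mean(s,0); w=np.clip(s-0.6*s.max(),0,None); return np.degrees((a*w).sum()/w.sum()),s.max()
ang,mx=meas(im,C); print("pointer deg from left",ang,"peak",mx,"mark",(ang-2.5)/25+1)
E
python3 ptr.py
```

```text
12.05 rel sealer mm -10.791275511738805 -2.006968113102812 tip z 3.3685904551221078 yawerr 0.026018330805512174 down -0.9999951547461761
F x,y,z -6.598034372907204 -0.4009258941821943 5.832335249291051 width 0.00028396844359154306
pointer deg from left 57.892104359766556 peak 230.92307692307693 mark 3.2156841743906623
```

The wheel turns with the finger. I'll finish this stroke, 9 mm more.

Request:
{"api": "step_arm", "payload": {"moves": [{"rx": 0, "ry": 0, "rz": 0, "dx": 0, "dy": -2, "dz": 0, "gripper": -1}, {"rx": 0, "ry": 0, "rz": 0, "dx": 0, "dy": -2, "dz": 0, "gripper": -1}, {"rx": 0, "ry": 0, "rz": 0, "dx": 0, "dy": -2, "dz": 0, "gripper": -1}, {"rx": 0, "ry": 0, "rz": 0, "dx": 0, "dy": -2, "dz": 0, "gripper": -1}, {"rx": 0, "ry": 0, "rz": 0, "dx": 0, "dy": -1, "dz": 0, "gripper": -1}, {"rx": 0, "ry": 0, "rz": 0, "dx": 0, "dy": 0, "dz": 0, "gripper": -1}]}}

```text
clock: 12.85
tcp_pos: [0.4708, 0.0337, 0.0253]
orientation: [3.129, -0.275, -0.005]
contact_force: [-6.9, 1.0, 4.1]
grip_width: 0.0
gripper_force: 3.1
```

```bash
python3 ptr.py
```

```text
12.85 rel sealer mm -10.790567916255803 6.827266148847242 tip z 3.2776439035242313 yawerr 0.013499082520937386 down -0.9999948900204475
F x,y,z -6.954241895247698 -0.26256462469321845 4.068880942236184 width 4.1499287048758823e-05
pointer deg from left 77.12882236328598 peak 232.76923076923077 mark 3.985152894531439
```

Fourth mark reached. Next stroke: back off, return, press and stroke again.

Request:
{"api": "step_arm", "payload": {"moves": [{"rx": 0, "ry": 0, "rz": 0, "dx": -6, "dy": 0, "dz": 0, "gripper": -1}, {"rx": 0, "ry": 0, "rz": 0, "dx": 0, "dy": 6.5, "dz": 0, "gripper": -1}, {"rx": 0, "ry": 0, "rz": 0, "dx": 0, "dy": 6.5, "dz": 0, "gripper": -1}, {"rx": 0, "ry": 0, "rz": 0, "dx": 3.5, "dy": 0, "dz": 0, "gripper": -1}, {"rx": 0, "ry": 0, "rz": 0, "dx": 1.3, "dy": 0, "dz": 0, "gripper": -1}, {"rx": 0, "ry": 0, "rz": 0, "dx": 1.2, "dy": 0, "dz": 0, "gripper": -1}, {"rx": 0, "ry": 0, "rz": 0, "dx": 0, "dy": 0, "dz": 0, "gripper": -1}]}}

```text
clock: 13.78
tcp_pos: [0.4686, 0.021, 0.0254]
orientation: [3.129, -0.275, -0.005]
contact_force: [-5.5, -1.0, 4.9]
grip_width: -0.0004
gripper_force: 2.8
```

```bash
python3 ptr.py
```

```text
13.775 rel sealer mm -10.685814560903292 -6.094489706837316 tip z 3.3693673670771758 yawerr 0.024033188863966846 down -0.9999947318037641
F x,y,z -5.2717052910827205 -1.9883695893118662 4.877896861227389 width -0.0003569696695308795
pointer deg from left 77.27534712675282 peak 230.92307692307693 mark 3.991013885070113
```

Request:
{"api": "step_arm", "payload": {"moves": [{"rx": 0, "ry": 0, "rz": 0, "dx": 0.2, "dy": -2, "dz": 0, "gripper": -1}, {"rx": 0, "ry": 0, "rz": 0, "dx": 0, "dy": -2, "dz": 0, "gripper": -1}, {"rx": 0, "ry": 0, "rz": 0, "dx": 0, "dy": -2, "dz": 0, "gripper": -1}, {"rx": 0, "ry": 0, "rz": 0, "dx": 0, "dy": -2, "dz": 0, "gripper": -1}, {"rx": 0, "ry": 0, "rz": 0, "dx": 0, "dy": -2, "dz": 0, "gripper": -1}, {"rx": 0, "ry": 0, "rz": 0, "dx": 0, "dy": -2, "dz": 0, "gripper": -1}, {"rx": 0, "ry": 0, "rz": 0, "dx": 0, "dy": -1, "dz": 0, "gripper": -1}, {"rx": 0, "ry": 0, "rz": 0, "dx": 0, "dy": 0, "dz": 0, "gripper": -1}]}}

```text
clock: 14.82
tcp_pos: [0.4708, 0.0341, 0.0253]
orientation: [3.129, -0.274, -0.005]
contact_force: [-6.6, 0.2, 5.4]
grip_width: 0.0002
gripper_force: 3.1
```

```bash
python3 ptr.py
```

```text
14.825 rel sealer mm -10.812504184629967 7.232727590522189 tip z 3.294848152184303 yawerr 0.04714033786823109 down -0.9999938132462127
F x,y,z -6.5655981708827875 -0.9728568772380578 5.355000839374566 width 0.0001634871437151097
pointer deg from left 106.66135036371708 peak 233.30769230769232 mark 5.166454014548683
```

Request:
{"api": "step_arm", "payload": {"moves": [{"rx": 0, "ry": 0, "rz": 0, "dx": -6, "dy": 0, "dz": 0, "gripper": -1}, {"rx": 0, "ry": 0, "rz": 0, "dx": 0, "dy": 6.5, "dz": 0, "gripper": -1}, {"rx": 0, "ry": 0, "rz": 0, "dx": 0, "dy": 6.5, "dz": 0, "gripper": -1}, {"rx": 0, "ry": 0, "rz": 0, "dx": 3.5, "dy": 0, "dz": 0, "gripper": -1}, {"rx": 0, "ry": 0, "rz": 0, "dx": 1.3, "dy": 0, "dz": 0, "gripper": -1}, {"rx": 0, "ry": 0, "rz": 0, "dx": 1.2, "dy": 0, "dz": 0, "gripper": -1}, {"rx": 0, "ry": 0, "rz": 0, "dx": 0, "dy": 0, "dz": 0, "gripper": -1}]}}

```text
clock: 15.75
tcp_pos: [0.4687, 0.0209, 0.0253]
orientation: [3.129, -0.275, -0.005]
contact_force: [-6.0, -0.1, 6.2]
grip_width: 0.0001
gripper_force: 3.1
```

```bash
python3 ptr.py
```

```text
15.75 rel sealer mm -10.627826521958333 -6.118757205444261 tip z 3.3307678865823926 yawerr 0.022739407024670005 down -0.9999938522680509
F x,y,z -5.906794855104186 -1.1521494225777875 6.209341117797117 width 0.00014065465625872064
pointer deg from left 104.04740670636511 peak 231.6153846153846 mark 5.061896268254604
```

The wheel is in click five. Last stroke, then I'll withdraw and rise.

Request:
{"api": "step_arm", "payload": {"moves": [{"rx": 0, "ry": 0, "rz": 0, "dx": 0.2, "dy": -2, "dz": 0, "gripper": -1}, {"rx": 0, "ry": 0, "rz": 0, "dx": 0, "dy": -2, "dz": 0, "gripper": -1}, {"rx": 0, "ry": 0, "rz": 0, "dx": 0, "dy": -2, "dz": 0, "gripper": -1}, {"rx": 0, "ry": 0, "rz": 0, "dx": 0, "dy": -2, "dz": 0, "gripper": -1}, {"rx": 0, "ry": 0, "rz": 0, "dx": 0, "dy": -2, "dz": 0, "gripper": -1}, {"rx": 0, "ry": 0, "rz": 0, "dx": 0, "dy": -2, "dz": 0, "gripper": -1}, {"rx": 0, "ry": 0, "rz": 0, "dx": 0, "dy": -0.5, "dz": 0, "gripper": -1}, {"rx": 0, "ry": 0, "rz": 0, "dx": 0, "dy": 0, "dz": 0, "gripper": -1}, {"rx": 0, "ry": 0, "rz": 0, "dx": -6, "dy": 0, "dz": 0, "gripper": -1}, {"rx": 0, "ry": 0, "rz": 0, "dx": -14, "dy": 0, "dz": 0, "gripper": -1}, {"rx": 0, "ry": 0, "rz": 0, "dx": 0, "dy": 0, "dz": -20, "gripper": -1}, {"rx": 0, "ry": 0, "rz": 0, "dx": 0, "dy": 0, "dz": -20, "gripper": -1}, {"rx": 0, "ry": 0, "rz": 0, "dx": 0, "dy": 0, "dz": 0, "gripper": -1}, {"rx": 0, "ry": 0, "rz": 0, "dx": 0, "dy": 0, "dz": 0, "gripper": -1}]}}

```text
clock: 17.55
tcp_pos: [0.4526, 0.0368, 0.0652]
orientation: [3.129, -0.275, -0.0]
contact_force: [0.1, -0.7, -0.5]
grip_width: 0.0003
gripper_force: 0.0
```

```bash
python3 ptr.py; python3 -c "
from h import *
cv2.imwrite('pics/w8.png',r.grab_frame('wrist'))"
```

```text
17.55 rel sealer mm -29.200543715450067 6.692243536159779 tip z 43.24498569397731 yawerr 0.01447657686794102 down -0.9999999809817569
F x,y,z 0.1874680672192918 -0.6509556401333894 -0.4514537114172229 width 0.0002865108739101321
pointer deg from left 130.29650823910197 peak 232.84615384615384 mark 6.111860329564078
```

View pics/w8.png

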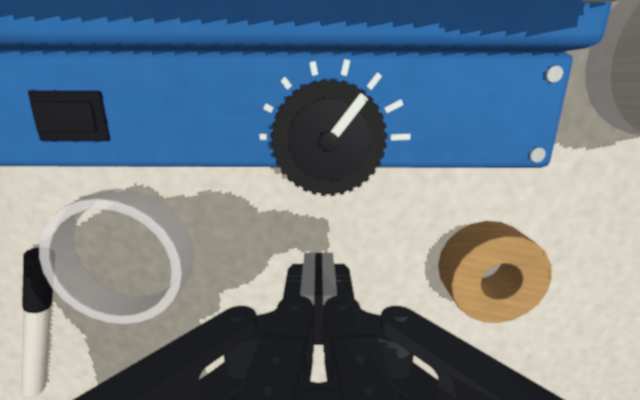

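The pointer (tip at 363,96) stands at the sixth mark (374,80), the finger is clear, and the sealer and the things around it haven't moved.

```bash
python3 -c "
from bench import r
print(r.hand_in())"
```

```text
the job is handed in; nothing more can be done
None
```

I turned the time wheel three clicks, from the third mark to the sixth, where it rests with the finger clear of it, and handed the job in at about 17.6 s; no verdict came back.

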